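Latch a mallet face into the clamping stand

ROBOT

A 6-joint arm with a two-finger parallel gripper is mounted at the origin on the work surface. World frame = base frame: x ahead of the robot, y to its left, z up, the work surface at z = 0. Lengths are in m, angles in rad, forces in N, time in s.
With the tool pointing down it reaches from about 0.35 to 0.975 m from the base axis. Payload 7.1 kg.
Tool frame: the origin (TCP) lies midway between the tips of the shut fingers; the grasp point (between the pads) lies 19 mm behind it; z points along the fingers, y is the line along which they close (so a half turn about z gives the same grasp; the last joint's range is limited). The gripper opens to 88 mm and grips with 3 to 60 N. Pads are 20 mm wide; open, the fingers measure 115 mm over their backs; the gripper's body (75 mm by 178 mm) begins 61 mm behind the grasp point.
Start: joints at [-0.019, 0.423, 1.63, -0, 1.089, -0.019], TCP at [0.625, 0, 0.223] pointing down, gripper open.
Joint ranges: [-3, 3], [-0.9, 2.11], [0.09, 2.58], [-1.31, 4.45], [0.11, 2.69], [-2.54, 2.54]. Speed limits (rad/s): [2.39, 2.39, 3.01, 3.14, 3.14, 3.14].

INTERFACE

Orientations are given as a unit quaternion [w, x, y, z].
In Python, from station import move_pose, movel, movej, command_gripper, wait, inverse_kinematics, read_camera, camera_info, MotionError, job_done, get_time, get_joint_pos, get_qvel, get_effort, get_tcp_pos, get_ee_rot, get_ft_force, get_ft_torque, get_grip_width, get_finger_force gives the robot as it stands. Calls block until the motion is done:
- move_pose(position, orientation): joint-space move of the TCP to a pose.
- movel(position, frame=None, v=0.15, until_force=None): straight line of the TCP; frame=None keeps the orientation; v is the mean speed in m/s. With until_force (N) it stops when the force on the tool has changed by that much, and returns True; else False.
- movej(angles): joint-space move.
- command_gripper(opening): opening from 0.0 (shut) to 1.0 (fully open); the grip force is fixed at half the most; returns when the fingers have stopped.
- wait(seconds).
- inverse_kinematics(position, orientation): joint angles nearest the present ones, or None.
- read_camera(name): name is "scene" or "side" or "wrist"; returns the picture (400x640x3 uint8, red, green, blue); there is no depth.
- camera_info(name): a dict with "intrinsics" (3x3 intrinsics, pixels), "dist" ([k1, k2, p1, p2, k3] as OpenCV has them; the pictures are not rectified), "T" (4x4, takes a point from camera to world coordinates); the wrist camera has in their place "tool_from_camera" (4x4, takes a point from camera to tool coordinates, whose origin is the TCP and whose axes are the flange's). Camera axes: x right, y up, looking along -z (the intrinsics and any distortion apply to the point x, -y, -z); pixel columns grow to the right and rows downward; lengths in m; the calibration is good to about 2 mm. A picture is of the moment at which its call begins: read the wrist's pose just before it. camera_info takes no time and is no camera call.
A pose or a line that the arm cannot do raises MotionError and nothing moves.
- job_done(): hands the job in; it is judged then, once.
Readings, each from a call of its own:
- get_time(): time.
- get_joint_pos(): joint angles.
- get_qvel(): joint speeds.
- get_effort(): joint torques, N m.
- get_tcp_pos(): TCP position.
- get_ee_rot(): TCP orientation.
- get_ft_force(): force on the tool from outside, world axes, zero at the start.
- get_ft_torque(): the same for the moment, N m.
- get_grip_width(): opening from 0.0 (shut) to 1.0 (fully open).
- get_finger_force(): force on a finger pad.
Only numpy, scipy, OpenCV 4.12 (cv2) and the standard library are available. Lean on these libraries where they do the work, as an engineer would, in place of code of your own. Each camera call takes 0.05 s, during which the arm holds its last target. There are 200 camera calls.

TASK

Take the blue-striped mallet face from the rack and slide it upright into the slot of the walnut stand until it is fully home, easing it in rather than ramming it. Then swing the hinged brass keeper over it and press it down until it snaps into its catch and stays there. Leave the red-striped face and everything else on the shelf where it is.

Things in the scene. Friction and masses are not known exactly. Their poses are not given: they have to be found in the camera images.
- blue_face: the loose plastic mallet face with BLUE stripes: a white slab 10 mm thick (its x), 60 mm wide (its y), 60 mm high (its z), about 45 g, both sides alike. Stands upright in one of the rack's two grooves. Origin at the centre of its lower edge; its top edge is 60 mm above that.
- rack: fixed brown wooden rack 50 mm (its x) x 170 mm (its y) x 20 mm high, with two loose-fitting grooves 12 mm deep end to end along its y, centred 41 mm either side of its middle; one face stands in each, 48 mm showing above the rack. Origin under its centre.
- stand: fixed dark walnut clamping stand 60 mm (its x) x 220 mm (its y) x 40 mm high, origin under its centre. The slot is in the middle of its top. Two brass hinge cheeks near its -y end (y = -75 mm, 86 mm above the table, 25 mm over their outsides along x); a brass saddle for the keeper near its +y end (y 70 to 82 mm, top 72 mm above the table).
- slot (a point): centre of the slot's mouth, on the stand's top, 40 mm above the table, axes as the stand's. The slot is 11.5 mm wide (x), 61.5 mm long (y), 30 mm deep, slightly chamfered; a face fully home stands 30 mm above the stand's top.
- keeper (a joint): angle (rad) of the hinged brass keeper about the stand's x axis: 0 = level over the slot towards the stand's +y, on its saddle in the catch; pi/2 = straight up; starts open at 2.0 to 2.7, leaning out past the stand's -y end. A weak spring (0.2 N m) lifts it open unless caught. The last 0.1 rad is stiff: about 10 N at the grip pushes it past the roller, which then holds it at 0 to 0.01.
- catch (a point): centre of the sprung steel catch roller (12 mm across, 22 mm long along the stand's x), 85.5 mm from the stand's middle towards +y, 83.5 mm above the table; the brass catch post behind it is 94 mm high. The keeper's nose pin goes down past its near side and is held under it.
- keeper_hinge (a point): the keeper's hinge axis, 76 mm above the table, 75 mm from the stand's middle towards -y
- keeper_grip (a point): centre of the black grip on the keeper bar, 121 mm from the hinge along the bar (its y, from hinge to nose); the grip is 14 mm wide (along the hinge axis, its x), 10 mm thick (its z), 34 mm long. The bar is 12 mm wide, 8 mm thick, its steel nose pin (22 mm long) 155 mm from the hinge. Closed, the bar clears a face that is fully home by 2 mm.
- red_face: the red-striped twin of the blue face, same size, origin at the centre of its lower edge
- collar: copper mallet collar, a ring 42 mm across, 22 mm high, origin under its centre
- gauge: brass depth gauge lying flat, 130 mm long along its y, 30 mm wide, up to 22 mm high, origin under its centre
- glue_jar: closed amber glue jar, 64 mm across, 85 mm high, origin under its centre
- screwdriver: screwdriver lying along its x, origin under its centre
- sanding_block: cork sanding block 100 x 60 x 35 mm, origin under its centre
- mallet_head: ash mallet head with brass bands, 220 mm along its y, 60 x 60 mm, origin under its centre

How it is judged:
By the outcome, as a careful person would: the job done as asked, in the order asked, and still so for the second after the job is handed in, with the robot touching nothing.
It also fails if it takes over 64 s, if anything falls off the work surface, if the arm or the gripper's body presses on something with over 40 N, if the wrist force passes 120 N, or if a joint passes its speed limit or range.

## Working session

There is one attempt and no reset: what is moved stays moved. The work goes in short steps, each a Python script; the robot and the scene stay as the last script left them, time stands still between calls to the robot, and variables do not carry over. Pictures are saved under pics/ and viewed, at most 10 in all, crops included, and the job is handed in when it is done.

```bash
ls; mkdir -p pics
python3 - <<'E'
from station import *
import cv2,numpy as np
for n in ["scene","side","wrist"]:
    im=read_camera(n); cv2.imwrite(f"pics/{n}0.png",im[:,:,::-1])
    i=camera_info(n); print(n,{k:np.round(v,4).tolist() for k,v in i.items()})
print(get_time(),get_tcp_pos(),get_ee_rot())
E
```

```text
pics
scene {'intrinsics': [[421.3287, 0.0, 321.9285], [0.0, 421.3287, 197.5359], [0.0, 0.0, 1.0]], 'dist': [-0.0885, 0.0, 0.0, 0.0, 0.0], 'T': [[-0.6748, -0.4711, 0.5681, 1.355], [0.7378, -0.4479, 0.505, 0.7024], [0.0165, 0.7599, 0.6498, 0.9566], [0.0, 0.0, 0.0, 1.0]]}
side {'intrinsics': [[508.8098, 0.0, 326.2887], [0.0, 508.8098, 199.0702], [0.0, 0.0, 1.0]], 'dist': [-0.1026, 0.0, 0.0, 0.0, 0.0], 'T': [[-0.9483, 0.1452, -0.2821, 0.1306], [-0.3169, -0.4793, 0.8184, 1.3872], [-0.0164, 0.8655, 0.5006, 0.9211], [0.0, 0.0, 0.0, 1.0]]}
wrist {'intrinsics': [[317.3541, 0.0, 320.1818], [0.0, 317.3541, 201.7852], [0.0, 0.0, 1.0]], 'dist': [-0.0473, 0.0, 0.0, 0.0, 0.0], 'tool_from_camera': [[0.0006, 0.9563, 0.2924, 0.081], [1.0, -0.0006, -0.0002, -0.0004], [-0.0, 0.2924, -0.9563, -0.1613], [0.0, 0.0, 0.0, 1.0]]}
0.15 [6.24588077e-01 1.74995258e-05 2.22094514e-01] [-4.10879175e-04  7.07108175e-01  7.07105152e-01 -4.04795854e-04]
```

View pics/scene0.png

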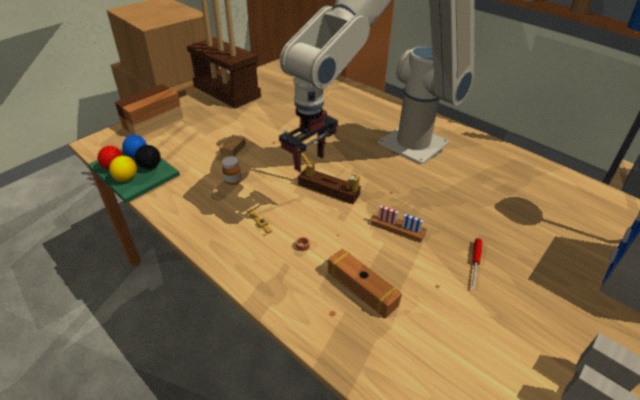

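View pics/side0.png

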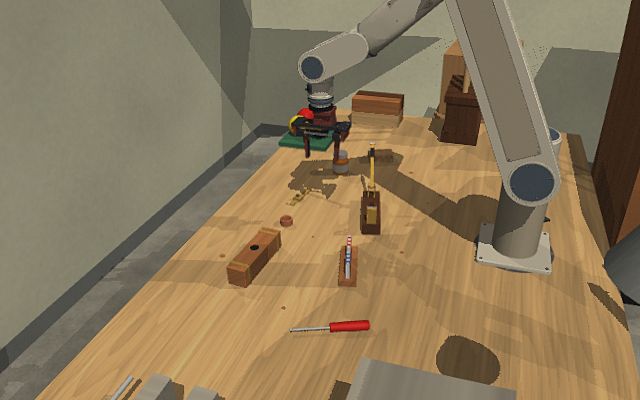

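The scene view shows the stand around (330,187), hinge end at left and catch at right (353,185). The rack is around (398,228), with the red face at (388,214) and the blue face at (412,220). The side view shows the rack at (348,265) and the stand at (371,212), with the catch end nearer.

```bash
cat > h.py <<'E'
from station import *
import cv2,numpy as np
from scipy.spatial.transform import Rotation as R
def pose():
    T=np.eye(4); q=np.array(get_ee_rot()); T[:3,:3]=R.from_quat(q[[1,2,3,0]]).as_matrix(); T[:3,3]=get_tcp_pos(); return T
def camT(n,P=None):
    i=camera_info(n); return i["T"] if n!="wrist" else P@np.array(i["tool_from_camera"])
def ray(n,px,P=None):
    i=camera_info(n);T=np.array(camT(n,P))
    u=cv2.undistortPoints(np.array(px,float).reshape(-1,1,2),np.array(i["intrinsics"]),np.array(i["dist"])).reshape(-1,2)
    d=np.c_[u[:,0],-u[:,1],-np.ones(len(u))]@T[:3,:3].T
    return T[:3,3],d/np.linalg.norm(d,axis=1)[:,None]
def onz(n,px,z,P=None):
    o,d=ray(n,px,P); return o+d*((z-o[2])/d[:,2])[:,None]
def tri(rs):
    A=np.zeros((3,3));b=np.zeros(3)
    for o,d in rs:
        M=np.eye(3)-np.outer(d,d);A+=M;b+=M@o
    p=np.linalg.solve(A,b); return p,[float(np.linalg.norm((np.eye(3)-np.outer(d,d))@(p-o))) for o,d in rs]
def proj(n,X,P=None):
    i=camera_info(n);T=np.linalg.inv(camT(n,P)); c=np.atleast_2d(X)@T[:3,:3].T+T[:3,3]
    c=c*[1,-1,-1]; return cv2.projectPoints(c.reshape(-1,1,3),np.zeros(3),np.zeros(3),np.array(i["intrinsics"]),np.array(i["dist"]))[0].reshape(-1,2)
def quat(yaw,tilt=0.):
    # tool down; tool y (closing) horizontal at world angle yaw; tilt rotates about tool y
    y=np.array([np.cos(yaw),np.sin(yaw),0]);z=np.array([0,0,-1.]);x=np.cross(y,z)
    q=(R.from_matrix(np.c_[x,y,z])*R.from_euler('y',tilt)).as_quat(); return [float(v) for v in q[[3,0,1,2]]]
def snap(name,cam="wrist"):
    P=pose(); im=read_camera(cam)[:,:,::-1].copy(); cv2.imwrite(f"pics/{name}.png",im); np.save(f"pics/{name}.npy",P); return im,P
E
python3 - <<'E'
from h import *
np.set_printoptions(precision=3,suppress=True)
print("scene stand ends",onz("scene",[(298,172),(356,190)],.04)); print("rack",onz("scene",[(374,220),(425,236)],.01)); print("blue/red top",onz("scene",[(414,212),(388,207)],.068))
print("side stand",onz("side",[(371,195),(371,228)],.04)," rack",onz("side",[(348,250),(347,284)],.01))
print("others",onz("scene",[(303,243),(260,218),(231,170),(477,262),(232,147),(364,280)],.01))
# R check
print(pose()[:3,:3])
E
```

```text
scene stand ends [[ 0.509 -0.168  0.04 ]
 [ 0.444  0.048  0.04 ]]
rack [[0.493 0.166 0.01 ]
 [0.441 0.329 0.01 ]]
blue/red top [[0.43  0.269 0.068]
 [0.467 0.196 0.068]]
side stand [[ 0.486 -0.126  0.04 ]
 [ 0.435  0.078  0.04 ]]  rack [[0.482 0.173 0.01 ]
 [0.44  0.328 0.01 ]]
others [[ 0.726  0.07   0.01 ]
 [ 0.743 -0.111  0.01 ]
 [ 0.645 -0.387  0.01 ]
 [ 0.427  0.504  0.01 ]
 [ 0.546 -0.506  0.01 ]
 [ 0.71   0.295  0.01 ]]
[[ 0.     1.    -0.001]
 [ 1.    -0.     0.   ]
 [ 0.    -0.001 -1.   ]]
```

View pics/wrist0.png

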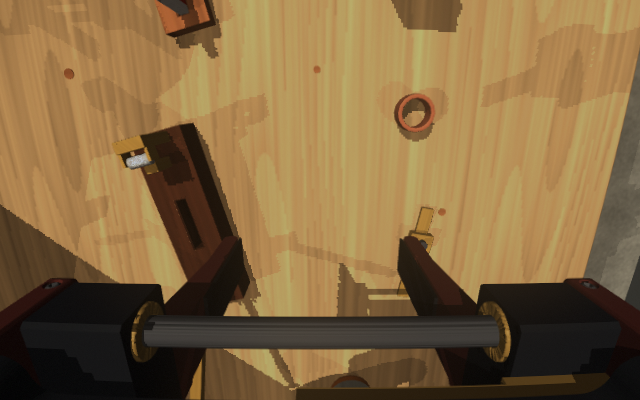

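The wrist view shows the stand from the catch roller at (137,158), past the slot at (190,222), to its -y end under the gripper. The rack is partly visible at the top left. Next I take two wrist views of the stand and two of the rack.

Run:
```python
from h import *
ys=np.deg2rad(14.5)
q=quat(ys)
for n,p in [("s1",(0.49,-0.15,.33)),("s2",(0.56,-0.10,.33)),("r2",(0.52,0.16,.28)),("r1",(0.44,0.14,.28))]:
    move_pose(list(p),q); wait(.15); snap(n)
print(get_time())
for a in "sr":
    A=[cv2.imread(f"pics/{a}{i}.png")[:290] for i in (1,2)]
    cv2.imwrite(f"pics/m{a}.png",np.vstack(A))
```

```text
3.7583
```

View pics/ms.png

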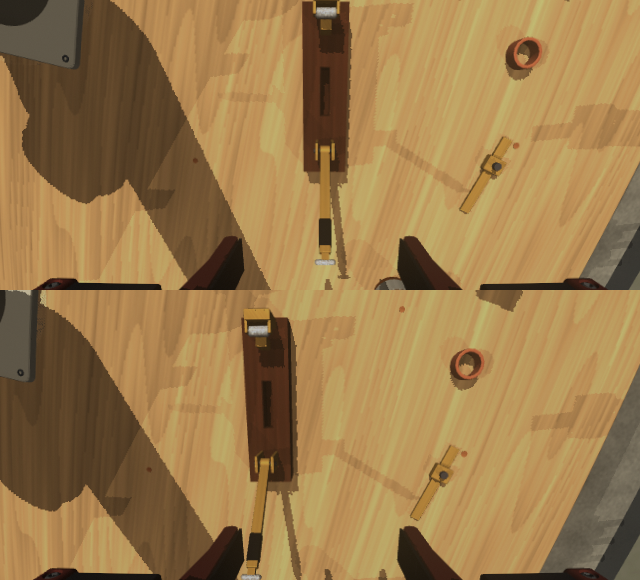

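View pics/mr.png

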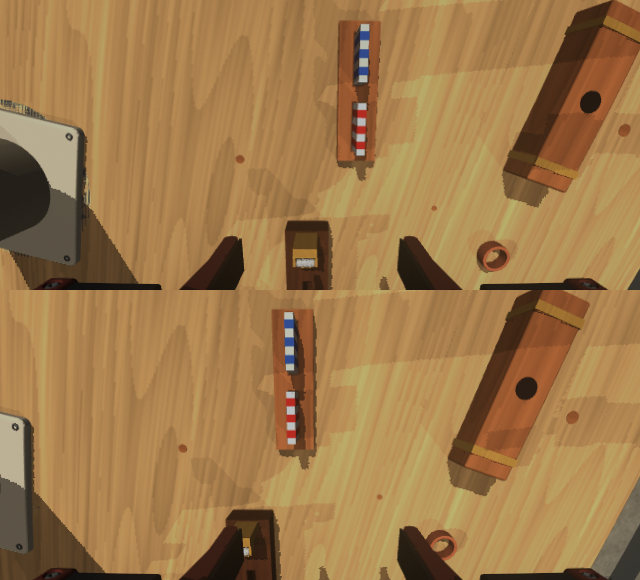

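The stand views show the slot at (325,91) in s1 and (267,114) in s2, and the catch roller at (326,12) and (258,40). The keeper leans back with its nose pin at (325,262) and (251,287). The rack views show the blue face's top edge from (364,24) to (361,82) in r1 and from (289,22) to (290,82) in r2.

```bash
cat > m.py <<'E'
from h import *
np.set_printoptions(precision=4,suppress=True)
def rect(im,mask,roi):
    x0,y0,x1,y1=roi; m=np.zeros(mask.shape,np.uint8); m[y0:y1,x0:x1]=mask[y0:y1,x0:x1]
    m=cv2.morphologyEx(m*255,cv2.MORPH_CLOSE,np.ones((3,3)))
    c=max(cv2.findContours(m,0,2)[0],key=cv2.contourArea); (c0,s,a)=cv2.minAreaRect(c)
    b=cv2.boxPoints((c0,s,a)); b=b[np.argsort(b[:,1])]
    return np.array(c0),(b[0]+b[1])/2,(b[2]+b[3])/2,s   # centre, upper end, lower end
def load(n): return cv2.imread(f"pics/{n}.png").astype(int),np.load(f"pics/{n}.npy")
def white(im): return (im.min(2)>140)
def bluew(im): return (im.min(2)>140)|((im[:,:,0]>120)&(im[:,:,0]>im[:,:,2]+50))
E
python3 - <<'E'
from m import *
I={n:load(n) for n in("s1","s2","r1","r2")}
def go(lab,f,rois):
    rs=[[],[],[]]
    for n,roi in rois.items():
        im,P=I[n]; out=rect(im,f(im),roi); print(lab,n,*[np.round(v,1) for v in out])
        for k in range(3):
            o,d=ray("wrist",out[k],P); rs[k].append((o,d[0]))
    p=[tri(r) for r in rs]
    for (x,e) in p: print("   ",x,np.round(e,4))
    v=p[1][0]-p[2][0]; print("   dir deg",np.degrees(np.arctan2(v[1],v[0])),"len",np.linalg.norm(v))
I["s1"][0]
print(I["s1"][0][91,310:342].sum(1)); print(I["s2"][0][114,250:282].sum(1))
go("blue",bluew,dict(r1=(340,15,385,92),r2=(270,12,310,86)))
dark=lambda im: im.sum(2)<75
go("slot",dark,dict(s1=(315,60,335,124),s2=(257,84,277,145)))
go("roller",white,dict(s1=(310,0,342,24),s2=(245,25,275,50)))
go("nose",white,dict(s1=(308,250,342,272),s2=(238,270,268,288)))
blk=lambda im: im.sum(2)<90
go("grip",blk,dict(s1=(314,212,336,252),s2=(243,236,266,276)))
E
```

```text
[148 147 145 151 159 161 163 161 164 152 104  87  87  90 104 127 126 125
 117 118 141 148 149 150 149 159 158 155 155 157 153 154]
[141 142 141 142 139 136 146 152 160 156 153 149 115  84  76  75  67  79
  79  79  83 120 130 137 143 143 145 149 151 150 145 148]
blue r1 [363.5  52.5] [364.7  23.9] [362.3  81.1] [ 8.9 57.3]
blue r2 [288.7  50.5] [287.9  21.9] [289.5  79.1] [57.2  8.7]
    [0.453  0.2844 0.067 ] [0.0001 0.0001]
    [0.446  0.3116 0.0693] [0. 0.]
    [0.4603 0.2558 0.065 ] [0.0002 0.0002]
   dir deg 104.40841363392397 len 0.057699855860215844
slot s1 [325.  69.] [325.  69.] [325.  69.] [0. 0.]
slot s2 [265.  113.5] [265.  92.] [265. 135.] [43.  4.]
    [ 0.4729 -0.0394  0.1218] [0.0102 0.0102]
    [ 0.4636 -0.0243  0.047 ] [0.0008 0.0008]
    [ 0.4818 -0.0501  0.2042] [0.0179 0.0179]
   dir deg 125.07809381093 len 0.16034321406274796
roller s1 [326.  11.] [326.   8.] [326.  14.] [ 6. 18.]
roller s2 [257.6  39.3] [257.3  36.1] [257.9  42.5] [ 6.4 17.3]
    [0.4496 0.0319 0.0874] [0.0003 0.0003]
    [0.4487 0.035  0.0875] [0.0005 0.0005]
    [0.4505 0.0287 0.0872] [0.0001 0.0001]
   dir deg 105.90978137519612 len 0.006521988018522256
nose s1 [324.5 262. ] [324.5 260. ] [324.5 264. ] [ 4. 17.]
nose s2 [250.  286.5] [250. 286.] [250. 287.] [ 1. 16.]
    [ 0.5128 -0.2192  0.1964] [0.0002 0.0002]
    [ 0.5125 -0.217   0.1976] [0.0005 0.0005]
    [ 0.5132 -0.2212  0.1954] [0.001 0.001]
   dir deg 99.2868694753523 len 0.004832614359722574Traceback (most recent call last):
  File "<stdin>", line 20, in <module>
  File "<stdin>", line 6, in go
  File "m.py", line 6, in rect
    c=max(cv2.findContours(m,0,2)[0],key=cv2.contourArea); (c0,s,a)=cv2.minAreaRect(c)
ValueError: max() iterable argument is empty
```

Run:
```python
from m import *
cen=[]
for n,roi in dict(s1=(314,55,336,128),s2=(254,80,278,145)).items():
    im,P=load(n); g=cv2.GaussianBlur(im.sum(2).astype(np.float32),(3,3),0)
    for th in (125,):
        out=rect(im,g<th,roi); print(n,*[np.round(v,1) for v in out])
        pts=np.array(out[:3]); w=onz("wrist",pts,.04,P); v=w[1]-w[2]
        print(w[0],"end mid",(w[1]+w[2])/2,np.degrees(np.arctan2(v[1],v[0])),np.linalg.norm(v)); cen.append([ray("wrist",p,P) for p in pts])
for k in range(3): print(tri([(c[k][0],c[k][1][0]) for c in cen]))
rol=np.array([.4496,.0319]); 
for yaw in (14.2,14.5):
    a=np.radians(yaw+90); print("slot from roller",rol-.0855*np.array([np.cos(a),np.sin(a)]))
from h import quat
# IK preview for keeper pushing
yaw=np.radians(14.4);sy=np.array([-np.sin(yaw),np.cos(yaw),0]);c=np.array([.4706,-.051,0])
for th,ph in [(129,150),(129,145),(110,130),(90,110),(60,95),(30,90),(0,90)]:
    t,f=np.radians([th,ph]);b=np.cos(t)*sy+np.array([0,0,np.sin(t)]);nn=-np.sin(t)*sy+np.array([0,0,np.cos(t)])
    p=c-.075*sy+[0,0,.076]+.121*b+.02*nn
    for sg in(1,-1):
        q=quat(yaw,sg*np.radians(ph-90)); z=R.from_quat(np.array(q)[[1,2,3,0]]).as_matrix()[:,2]
        if np.dot(z,sy)>=-1e-6:
            s=inverse_kinematics(p.tolist(),q); print(th,ph,sg,p,None if s is None else np.round(s,2))
```

```text
s1 [324.5  91. ] [324.5  67. ] [324.5 115. ] [ 9. 48.]
[ 0.4705 -0.0514  0.04  ] end mid [ 0.4706 -0.0519  0.04  ] 104.79412530817778 0.06187980314509864
s2 [266.7 113.9] [266.2  89.9] [267.3 137.9] [48.   9.6]
[ 0.4702 -0.0513  0.04  ] end mid [ 0.4704 -0.0519  0.04  ] 103.33358444255906 0.06424279479466971
(array([ 0.4704, -0.0513,  0.0408]), [7.99831025529888e-05, 7.998310255289781e-05])
(array([ 0.4624, -0.021 ,  0.0348]), [0.00046528368261614794, 0.0004652836826161122])
(array([ 0.4786, -0.0819,  0.0473]), [0.00033800246206408074, 0.0003380024620640068])
slot from roller [ 0.4706 -0.051 ]
slot from roller [ 0.471  -0.0509]
129 150 1 [ 0.5121 -0.2125  0.1574] [-0.7   0.85  1.41  0.54  1.79 -1.1 ]
129 145 1 [ 0.5121 -0.2125  0.1574] [-0.69  0.81  1.44  0.51  1.72 -1.09]
110 130 1 [ 0.5042 -0.1819  0.1829] [-0.61  0.62  1.59  0.43  1.51 -1.02]
90 110 1 [ 0.4942 -0.143   0.197 ] [-0.46  0.41  1.78  0.28  1.21 -0.85]
60 95 1 [ 0.4785 -0.0818  0.1908] [-0.24  0.28  1.94  0.09  0.97 -0.55]
30 90 1 [ 0.4657 -0.0318  0.1538] [-0.09  0.3   2.02 -0.    0.82 -0.35]
30 90 -1 [ 0.4657 -0.0318  0.1538] [-0.09  0.3   2.02 -0.    0.82 -0.35]
0 90 1 [ 0.4592 -0.0064  0.096 ] [-0.04  0.39  2.07 -0.    0.68 -0.29]
0 90 -1 [ 0.4592 -0.0064  0.096 ] [-0.04  0.39  2.07 -0.    0.68 -0.29]
```

Run:
```python
from m import *
q=quat(np.radians(14.4))
move_pose([.453,.2844,.13],q); movel([.453,.2844,.043],v=.1)
f0=np.array(get_ft_force()); command_gripper(0.0); print("grip",get_grip_width()*88,get_finger_force(),get_ft_force()-f0)
movel([.453,.2844,.19],v=.12); print(get_grip_width()*88,get_time(),get_tcp_pos())
q=quat(np.radians(14.2))
move_pose([.4705,-.0513,.19],q); movel([.4705,-.0513,.095],v=.1); wait(.2); print(get_tcp_pos())
f0=np.array(get_ft_force()); h=movel([.4705,-.0513,.066],v=.02,until_force=5); print(h,get_tcp_pos(),get_ft_force()-f0,get_ft_torque(),get_time())
im,P=snap("in1"); snap("in1s","side")
A=cv2.imread("pics/in1.png"); B=cv2.imread("pics/in1s.png")[110:250,290:450]
cv2.imwrite("pics/min.png",np.hstack([cv2.resize(A[60:400,160:480],None,fx=1.2,fy=1.2),cv2.resize(B,(384,408))[:, :]]))
```

```text
grip 9.611277587473904 30.00003755092621 [-0.892  -0.3724 -1.2917]
10.133555608827015 8.1667 [0.4526 0.2841 0.1893]
[ 0.4709 -0.0514  0.0955]
False [ 0.4706 -0.0513  0.0661] [0.4808 0.6763 0.2757] [ 0.0918 -0.0409 -0.0135] 12.3333
```

View pics/min.png

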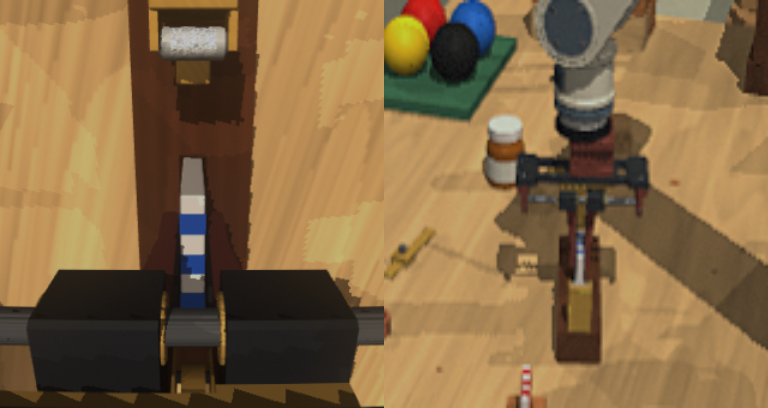

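The face is gripped and has entered the slot mouth with almost no side force. The wrist crop shows its top edge at (192,160)–(192,300), lined up with the roller at (193,42). I continue down gently.

Run:
```python
from m import *
f0=np.array(get_ft_force())
h=movel([.4705,-.0513,.0435],v=.02,until_force=7); print(h,get_tcp_pos(),get_ft_force()-f0,get_ft_torque(),get_grip_width()*88,get_time())
snap("in2s","side"); snap("in2")
im,P=load("in2")
o=rect(im,bluew(im),(290,170,345,310)); print(o)
```

```text
True [ 0.4704 -0.0513  0.0449] [-0.7007 -0.4054  6.1286] [ 0.007   0.0915 -0.0459] 10.204541536592068 13.4083
(array([320., 257.]), array([320., 223.], dtype=float32), array([320., 291.], dtype=float32), (68.0, 20.0))
```

Contact came at about the expected seated height. I release, then check by touching the top edge with the shut fingers.

Run:
```python
from m import *
command_gripper(1.0); movel([.4705,-.0513,.12],v=.15); command_gripper(0.0); wait(.1)
h=movel([.4705,-.0513,.082],v=.08,until_force=6);h=movel([.4705,-.0513,.066],v=.02,until_force=8); print(h,get_tcp_pos(),get_ft_force(),get_grip_width()*88)
movel([.4705,-.0513,.20],v=.2); print(get_time())
snap("hm"); 
yaw=np.radians(14.2);sy=np.array([-np.sin(yaw),np.cos(yaw),0]);P0=np.array([.4705,-.0513,.20])-.03*sy
A=cv2.imread("pics/hm.png"); B=read_camera("side")[:,:,::-1][130:250,300:440]
cv2.imwrite("pics/mh.png",np.hstack([A[0:400,160:480],cv2.resize(B,(466,400))]))
```

```text
True [ 0.4711 -0.0512  0.0703] [-1.272   0.8521  7.1265] 0.17839069741375135
18.8917
```

View pics/mh.png

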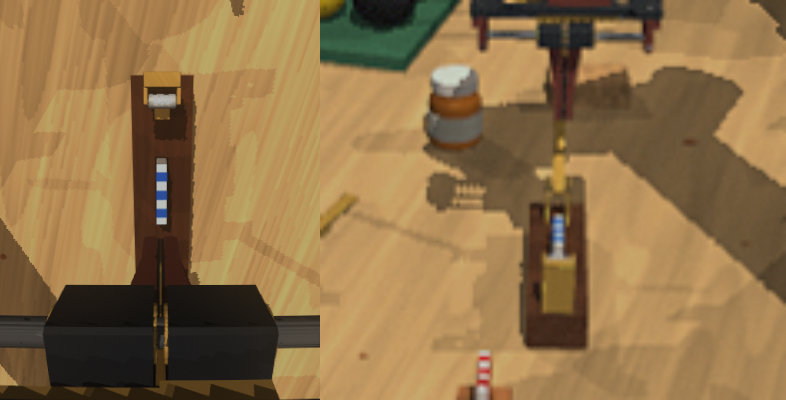

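The face is home: its top measures 70.3 mm, and it stands straight in the slot at (162,190). The keeper is at about 129° (hinge and nose measured above). I check IK along the swing, then push it over from behind with the shut fingers.

```bash
cat > k.py <<'E'
from m import *
yaw=np.radians(14.2);sy=np.array([-np.sin(yaw),np.cos(yaw),0]);C=np.array([.4705,-.0513,0]);Z=np.array([0,0,1.])
H=C-.075*sy+.076*Z
def target(th,ph,gap=0,back=0,r=.121):
    t,f=np.radians([th,ph]);b=np.cos(t)*sy+np.sin(t)*Z;n=-np.sin(t)*sy+np.cos(t)*Z
    p=H+r*b+(.005+.010*abs(np.cos(f-t))+gap)*n+back*(np.cos(f)*sy+np.sin(f)*Z)
    return p.tolist(),quat(yaw,f-np.pi/2)
def phi(th): return float(np.interp(th,[0,30,60,90,110,130],[90,90,95,112,131,150]))
E
python3 - <<'E'
from k import *
A=target(129.5,150,.022,.14);B=target(129.5,150,.022,0)
up=(C-.02*sy+.34*Z).tolist(); via=(C-.30*sy+.36*Z).tolist()
for n,(p,q) in dict(up=(up,quat(yaw)),via=(via,quat(yaw,np.radians(40))),A=A,B=B).items(): print(n,np.round(p,3),np.round(inverse_kinematics(p,q),2))
move_pose(up,quat(yaw)); move_pose(via,quat(yaw,np.radians(40))); move_pose(*A); print(get_time())
h=movel(B[0],v=.12,until_force=4); print("B",h,get_tcp_pos(),B[0],get_ft_force())
if not h:
    f0=np.array(get_ft_force()); c=target(129.5,150,-.012); h=movel(c[0],v=.03,until_force=1.2); print("contact",h,(get_tcp_pos()-np.array(B[0])),get_ft_force()-f0)
snap("k1s","side");snap("k1c","scene");print(get_time())
a=cv2.imread("pics/k1s.png")[80:240,280:480];b=cv2.imread("pics/k1c.png")[90:230,230:400]
cv2.imwrite("pics/mk1.png",np.hstack([cv2.resize(a,(400,320)),cv2.resize(b,(388,320))]))
E
```

```text
up [ 0.475 -0.071  0.34 ] [-0.17  0.08  1.81 -0.    1.26 -0.42]
via [ 0.544 -0.342  0.36 ] [-0.75  0.64  1.12  0.39  1.97 -0.95]
A [ 0.544 -0.343  0.216] [-0.79  0.93  1.08  0.52  2.05 -1.03]
B [ 0.515 -0.226  0.146] [-0.71  0.88  1.39  0.53  1.8  -1.1 ]
21.3917
B False [ 0.515  -0.2265  0.1466] [0.51466193344776, -0.22582626169381476, 0.1462344948512065] [-0.2856 -0.3045  0.0132]
contact False [-0.0064  0.0254  0.0216] [ 0.2681 -0.4745 -1.1829]
24.0917
```

View pics/mk1.png

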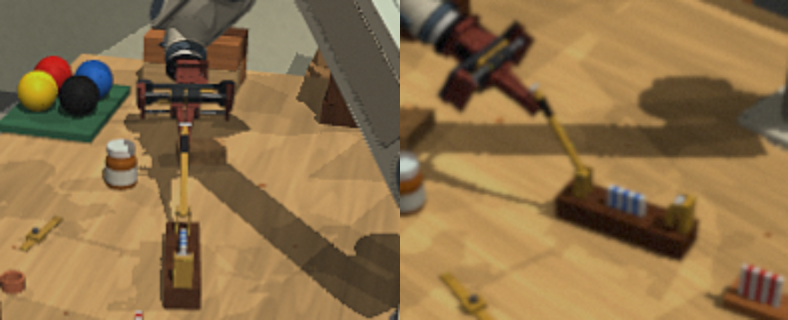

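The shut fingers are behind the grip, the bar is in contact, and everything is aligned in both views. Now I swing it along the arc to about 12°.

Run:
```python
from k import *
for th in list(range(121,10,-9)):
    p,q=target(th,phi(th)); movel(p,q,v=.07)
    f=np.array(get_ft_force()); print(th,np.round(f,1),np.round(np.array(get_tcp_pos())-p,4))
    if np.linalg.norm(f)>25: break
print(get_time())
snap("k2s","side");snap("k2c","scene")
a=cv2.imread("pics/k2s.png")[80:240,280:480];b=cv2.imread("pics/k2c.png")[90:230,230:400]
cv2.imwrite("pics/mk2.png",np.hstack([cv2.resize(a,(400,320)),cv2.resize(b,(388,320))]))
```

```text
121 [-0.1 -0.2  0.6] [0.0003 0.0003 0.0013]
112 [-0.7  0.8 -0.1] [-0.0001  0.0001 -0.0001]
103 [-0.9 -0.3 -0.1] [-0.     -0.0001 -0.0003]
94 [-0.6  0.6  0.3] [ 0.0001 -0.0002 -0.0002]
85 [0.6 0.2 1.2] [ 0.0002 -0.0002 -0.0001]
76 [-0.4  0.1  0.9] [ 0.0002 -0.0002 -0.    ]
67 [ 0.3  0.1 -0.1] [ 0.0002 -0.0001  0.0001]
58 [-0.3 -0.4  1.2] [ 0.0002 -0.0002  0.0001]
49 [ 0.4 -0.3  0.2] [ 0.0001 -0.0001  0.    ]
40 [-0.7 -0.4  0.1] [0.     0.0001 0.0001]
31 [-0.8 -0.   1. ] [-0.0001  0.0001  0.    ]
22 [0.8 0.4 0.1] [-0.0005  0.0003 -0.0005]
13 [ 0.3 -0.1  0.4] [-0.0004  0.0002 -0.0004]
29.5667
```

View pics/mk2.png

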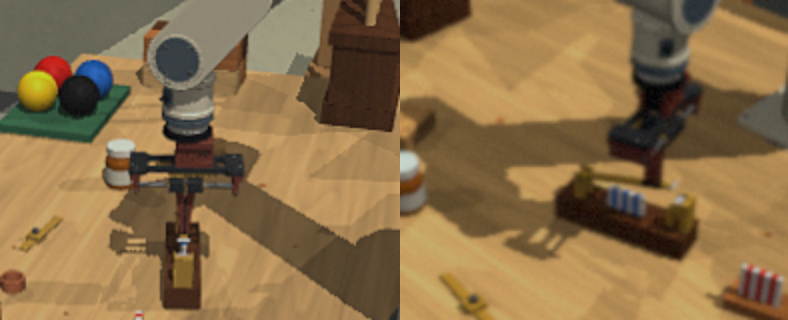

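The keeper has followed and lies just above level over the face, with the tip on the grip. Now I press it down.

Run:
```python
from k import *
p,q=target(5,90); h=movel(p,q,v=.04,until_force=25); print(h,get_ft_force(),np.array(get_tcp_pos())-p)
p=np.array(target(0,90)[0]); 
for dz in (.003,.001,-.001,-.003):
    h=movel((p+[0,0,dz]).tolist(),v=.015,until_force=25); print(dz,h,np.round(get_ft_force(),1),get_tcp_pos())
    if h: break
wait(.3); print(np.round(get_ft_force(),1))
movel((p+[0,0,.06]).tolist(),v=.1); movel((p+[0,0,.16]-.10*sy).tolist(),v=.25); wait(.5)
print(get_time(),get_ft_force())
snap("k3");snap("k3c","scene")
a=cv2.imread("pics/k3.png")[0:320,160:480];b=cv2.imread("pics/k3c.png")[90:230,230:400]
cv2.imwrite("pics/mk3.png",np.hstack([cv2.resize(a,(400,400)),cv2.resize(b,(388,400))]))
```

```text
False [-0.5258 -0.9723  7.1334] [ 0.0003 -0.0001  0.    ]
0.003 False [ 0.6  0.7 -0.3] [ 0.4589 -0.0066  0.0837]
0.001 False [ 0.5 -0.5  0. ] [ 0.4591 -0.0067  0.0818]
-0.001 False [-4.7  0.6 15.9] [ 0.4593 -0.0066  0.0808]
-0.003 True [-5.8  0.2 22.6] [ 0.4593 -0.0066  0.0806]
[-5.1  0.3 20.8]
34.05 [ 0.2882 -0.1078  0.3893]
```

View pics/mk3.png

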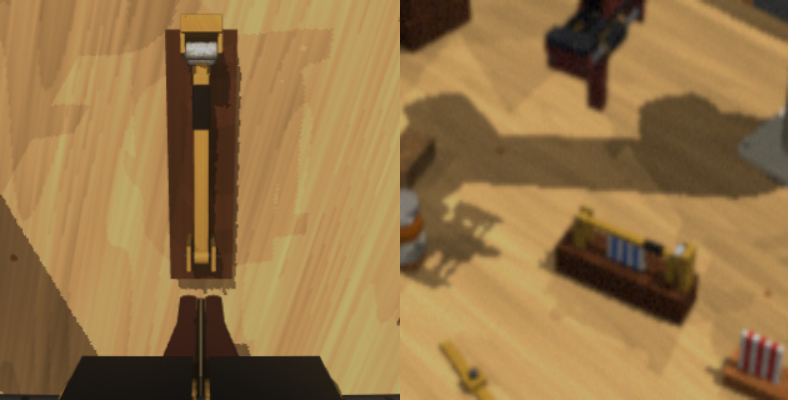

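The keeper stays down by itself: the bar lies level over the face, with its nose under the roller at (202,52). It snapped through on the press and reached a hard stop at a grip-top height of 80.6 mm, which matches angle 0. The robot is clear of everything.

```bash
python3 -c "
from station import *
print(job_done(),get_time())"
```

```text
the job is handed in; nothing more can be done
the job is handed in; nothing more can be done
```

The blue-striped face is fully home in the walnut stand and the brass keeper is snapped into its catch over it; the red-striped face and the rest of the shelf were left alone, and the job was handed in at about 34 s.

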